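# Tuck the weather flap of a cam lock under its lip

## Robot

A 6-joint arm with a two-finger parallel gripper is mounted at the origin on the work surface. World frame = base frame: x ahead of the robot, y to its left, z up, the work surface at z = 0. Lengths are in m, angles in degrees, forces in N, time in s.
With the tool pointing down it reaches from about 0.35 to 0.875 m from the base axis. Payload 4.2 kg.
Tool frame: the origin (TCP) lies midway between the tips of the shut fingers; the grasp point (between the pads) lies 19 mm behind it; z points along the fingers, y is the direction in which the jaws open and shut (so a half turn about z gives the same grasp; the last joint's range is limited). The gripper opens to 87 mm and grips with 3 to 60 N. Pads are 19 mm wide; open, the fingers measure 117 mm over their backs; the gripper's body (75 mm by 190 mm) begins 51 mm behind the grasp point.
Start: joints at [-58.579, 22.042, 0.453, 0, -68.411, -14.817], TCP at [0.179, -0.599, 0.223] pointing down, gripper open.
Joint ranges: [-179.83, 179.83], [-69.29, 118.12], [-61.27, 80.66], [-181.25, 117.63], [-171.15, -9.14], [-177.46, 177.46]. Speed limits (degrees/s): [159.86, 159.86, 180, 180, 180, 180].

## Interface

Orientations are given as a 3x3 rotation matrix whose columns are the frame's x, y, z axes.
In Python, from station import r gives the robot as it stands.
- The arm moves only by the tool servo_tool, never from a script. Its arguments are lists of equal length, an entry for each row: "slide": the shift along the world's x, y, z in units of 60 mm (1.0 is 60 mm), a list of three; "twist": the turn, a rotation vector about the world's x, y, z in units of 6 degrees (1.0 is 6 degrees), a list of three; "gripper": the closure, from 0 (fully open) to 1 (shut). In form: {"slide": [[x, y, z], ...], "twist": [[wx, wy, wz], ...], "gripper": [gripper, ...]}. A call has 1 to 12 rows; each row shifts and turns the commanded pose from where the row before left it; what a row does not reach is not made up. A row lasts 1/8 s, in which the tool goes at most 62.5 mm and 10.7 degrees, less where a joint would pass 70% of its speed; a pose out of reach is approached as far as the arm can. A call is refused whole if a number of a shift passes 1 or a number of a turn 1, either way. A call with a gripper value outside its range is refused whole. The fingers move at their own pace and stop on an object; the grip force is fixed at half the most. Time passes only in rows, so rows that do not move let the fingers close. It gives the time, the measured TCP pose, the force and the opening at its end, in the units of the state.
- r.sense(): the state, without advancing time (a new reading comes with each control period).
- r.capture(name): name is "scene" or "top" or "wrist"; returns a dict with "image" (384x512x3 uint8, blue, green, red), "intrinsics" (3x3 intrinsics, pixels), "R" (3x3) and "t" (3): a world point X has camera coordinates R X + t. Camera axes: x right, y down, z forward; pixel columns grow to the right and rows downward; lengths in m; the calibration is good to about 2 mm. A picture is of the moment at which its call begins. There is no depth.
- r.finish_job(): hands the job in, once; it reports no verdict.
The state is a dict: "time_s": time; "joints": joint angles; "joint_velocities": joint speeds; "effort": joint torques, N m; "tcp_pos": TCP position; "ee_rot": TCP orientation; "wrist_force": force on the tool from outside, world axes, zero at the start; "moment": the same for the moment, N m; "gripper_width": opening from 0.0 (shut) to 1.0 (fully open).
Only numpy, scipy, OpenCV 4.12 (cv2) and the standard library are available. Lean on these libraries where they do the work, as an engineer would, in place of code of your own. Each camera call takes 0.05 s, during which the arm holds its last target.

## Task

The galvanized weather flap over the cam lock of the green tin cabinet is standing open. With a fingertip, fold it down flat over the lock and, keeping it pressed down, push it along away from its pin until it is fully home with its free edge tucked beneath the retaining lip, so that it stays shut when you let go. Only push and press: do not pinch the flap, do not force it against the lip, and leave the padlock, the hinges and the gate latch where they are.

Things in the scene. Friction and masses are not known exactly. Their poses are not given: they have to be found in the camera images.
- cabinet: Green tin cabinet lying on its back, fixed, door upward: 220 mm (its x) by 280 mm (its y), door top 70 mm above the shelf. Origin: centre of its underside, z up. The flap's pin lies along its y; the flap folds over and slides towards its +x. Two slotted ears (4 mm thick, at y = -44 and +44, x -68 to -18 mm, tops at 88 mm) carry the pin. The lock under the flap rises to 77 mm, out of the way.
- flap_pin (a point): Middle of the pin that the flap swings on, 82 mm above the shelf. It slides with the flap along the cabinet's +x.
- flap (a joint): Angle of the flap: 0 = folded down flat (a firm stop), 1.57 = upright, more = leaning back over the near side of the pin (at most 1.9). A light spring (about 0.08 N m when flat) lifts it again to somewhere between 0.7 rad and upright whenever it is let go and not held by the lip.
- slide (a joint): Travel of the pin and flap in the slots, in m: 0 = drawn back, 0.024 = fully home (a firm stop) under the lip, towards the cabinet's +x. It moves with about 2.5 N of friction and stays where it is left.
- flap_press (a point): Point on the outer face for a fingertip to press, 36 mm from the pin, midway across. The outer face looks up when the flap is flat, and to the cabinet's -x when upright. A thumb ridge across this face, 4 mm wide, 7 mm high, 60 mm long, is centred 62 mm from the pin: a finger on the bare face between pin and ridge can press the flap down and push on the ridge.
- flap_edge (a point): Middle of the flap's free edge, 80 mm from the pin, in the middle of its thickness.
- flap_plate: Galvanized plate of the flap with its thumb ridge: 80 mm from pin to free edge, 70 mm wide, 3 mm thick. Origin at the middle of the pin, x along the plate to the free edge, y along the pin, z out of the outer face.
- flap_liner: Thin rubber pad on the inner face of the flap, 50 by 56 mm, 2 mm thick, set in at least 7 mm from the plate's edges. Same frame as the plate. Fingers on pad and plate at once count as pinching.
- lip: Retaining lip, a fixed Z-strip 76 mm wide on the door; same frame as the cabinet. Its flat spans x = 37 to 55 mm, 4 mm thick, underside 86 mm above the shelf; its front flares up to x = 31 mm, 93 mm high. With slide = 0 the flat flap's edge ends 12 mm short of the lip's flat, its top face 2.5 mm lower than the lip's underside; fully home it reaches 12 mm beneath.
- lip_front (a point): Middle of the lower front edge of the flat of the lip, 86 mm above the shelf.
- padlock_mid (a point): Chrome padlock standing on the shelf, 48 x 24 mm, 75 mm tall to the top of its shackle; point 30 mm up. Leave alone.
- hinge_a_mid (a point): Galvanized butt hinge lying open on the cabinet door beside the flap, 60 x 46 mm, 8 mm high; its middle. Leave alone.
- hinge_b_mid (a point): The other butt hinge of the pair, the same, lying on the shelf; its middle. Leave alone.
- latch_mid (a point): Zinc gate latch lying on the shelf, 110 x 36 mm, 28 mm high; its middle. Leave alone.

How it is judged:
By the outcome, as a careful person would: the job done as asked, in the order asked, and still so for the second after the job is handed in, with the robot touching nothing.
It also fails if it takes over 35 s, if anything falls off the work surface, if the arm or the gripper's body presses on something with over 40 N, if the wrist force passes 120 N, or if a joint passes its speed limit or range.

## Working session

There is one attempt and no reset: what is moved stays moved. The work goes in short steps, Python scripts to look and compute and a tool call to move; the robot and the scene stay as the last step left them, time stands still between calls to the robot, and variables do not carry over. Pictures are saved under pics/ and viewed, and the job is handed in when it is done.

Besides the shell and the picture viewer there is one more tool, called after ">>>" as name(argument=value, ...) on one line, values as JSON. servo_tool: Moves the arm, as the interface text tells. Its arguments: {"type":"object","properties":{"slide":{"type":"array","items":{"type":"array","items":{"type":"number"}}},"twist":{"type":"array","items":{"type":"array","items":{"type":"number"}}},"gripper":{"type":"array","items":{"type":"number"}}},"required":["slide","twist","gripper"]}

```bash
mkdir -p pics; ls; python3 - <<'E'
from station import r
import cv2,json,numpy as np
s=r.sense(); print(s)
for n in ["scene","top","wrist"]:
    c=r.capture(n); cv2.imwrite(f"pics/{n}0.png",c["image"]); 
    np.savez(f"{n}0.npz",K=c["intrinsics"],R=c["R"],t=c["t"]); print(n,np.round(c["intrinsics"],1).tolist(),np.round(-np.array(c["R"]).T@np.array(c["t"]),3))
E
```

```text
pics
{'time_s': 0.0, 'joints': array([-5.85791508e+01,  2.20911407e+01,  3.80680003e-01, -2.79791926e-02,
       -6.84107008e+01, -1.48178221e+01]), 'joint_velocities': array([ 0.0942826 , -0.03863168,  0.05880431,  0.00710514, -0.02236673,
       -0.01949969]), 'effort': array([ 5.38495260e-04, -3.90663922e+01,  1.87401706e+01,  4.21991497e+00,
        1.09726682e-02, -2.07678090e-04]), 'tcp_pos': array([ 0.17844704, -0.59836662,  0.22146436]), 'ee_rot': array([[-9.58358906e-01, -2.85565572e-01, -7.14910447e-04],
       [-2.85566449e-01,  9.58356738e-01,  2.04125452e-03],
       [ 1.02227228e-04,  2.16040889e-03, -9.99997661e-01]]), 'wrist_force': array([ 0.07560636,  0.50545945, -0.7895594 ]), 'moment': array([ 0.00413445, -0.00835805, -0.0437129 ]), 'gripper_width': 0.9969023819504677}
scene [[478.4, 0.0, 251.4], [0.0, 478.4, 194.8], [0.0, 0.0, 1.0]] [1.269 0.507 0.886]
top [[364.7, 0.0, 253.7], [0.0, 364.7, 192.6], [0.0, 0.0, 1.0]] [0.526 0.076 1.118]
wrist [[290.3, 0.0, 253.7], [0.0, 290.3, 194.1], [0.0, 0.0, 1.0]] [ 0.1   -0.623  0.384]
```

View pics/scene0.png

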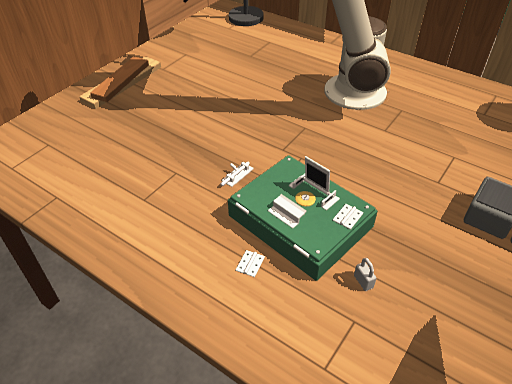

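View pics/top0.png

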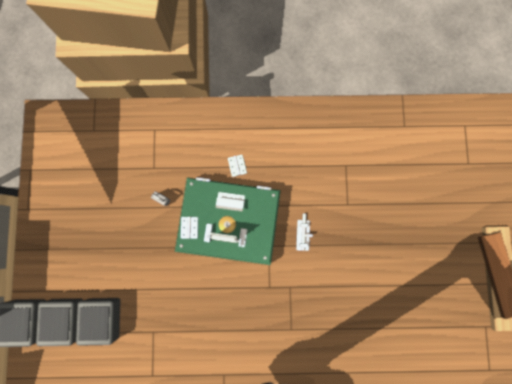

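View pics/wrist0.png

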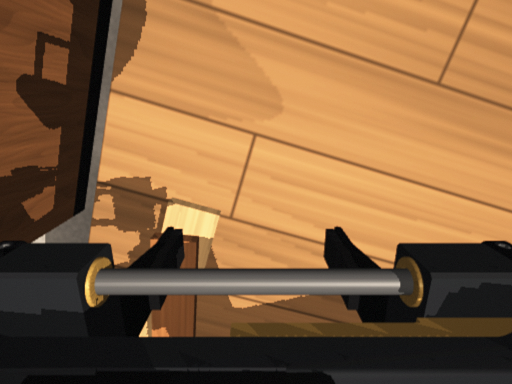

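The scene picture shows the cabinet around (302,215), with the flap standing nearly upright at (317,175) and the lip at (287,209). The top picture shows the door at about (228,220) with the lip on the far side (up). I'll zoom in to measure the corners.

```bash
python3 - <<'E'
import cv2
i=cv2.imread("pics/top0.png"); cv2.imwrite("pics/top0z.png",cv2.resize(i[165:275,150:290],None,fx=5.6,fy=5.4,interpolation=cv2.INTER_CUBIC)[:600,:800])
i=cv2.imread("pics/scene0.png"); cv2.imwrite("pics/scene0z.png",cv2.resize(i[145:285,215:390],None,fx=4.5,fy=4.28,interpolation=cv2.INTER_CUBIC)[:600])
E
```

```text
(no output)
```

View pics/top0z.png

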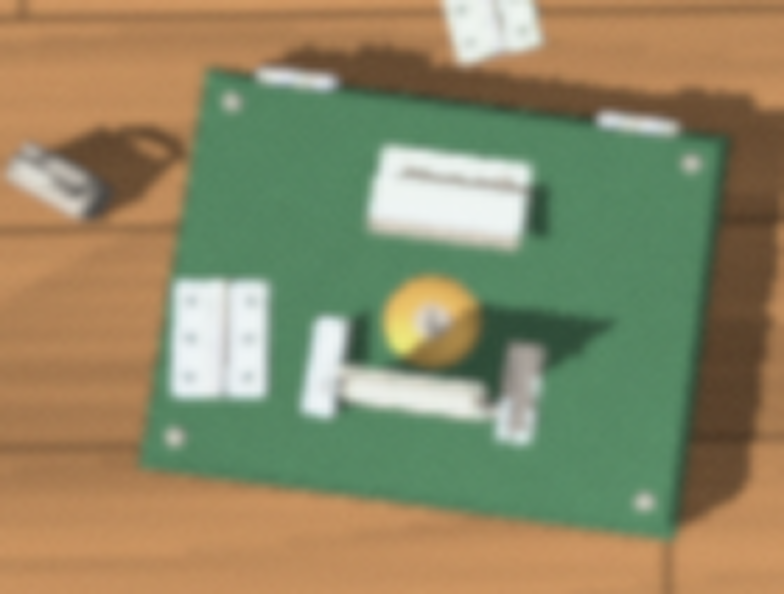

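View pics/scene0z.png

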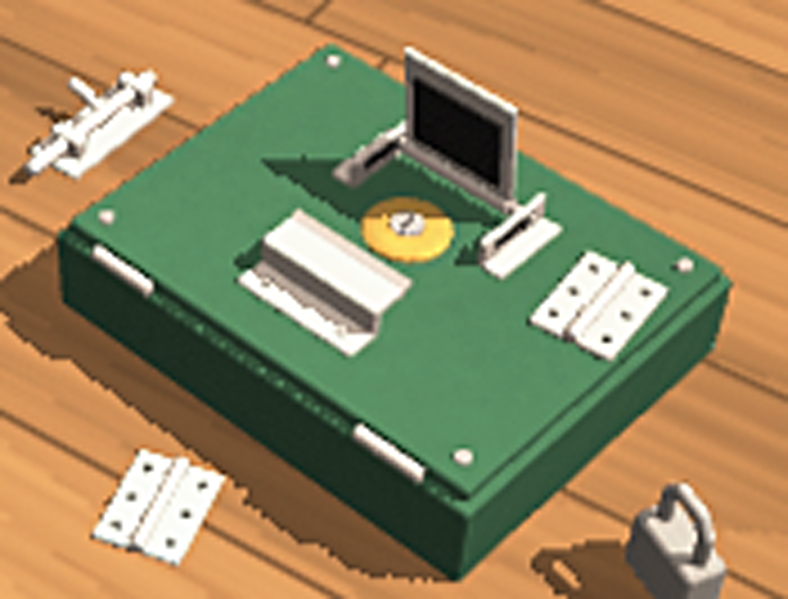

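```bash
cat > h.py <<'E'
import numpy as np
def cam(n):
    d=np.load(n); return d["K"],d["R"],d["t"]
def proj(c,X):
    K,R,t=c; p=(np.atleast_2d(X)@R.T+t)@K.T; return p[:,:2]/p[:,2:]
def ray(c,uv,z):
    K,R,t=c; d=R.T@np.linalg.inv(K)@np.array([uv[0],uv[1],1]); o=-R.T@t; return o+d*(z-o[2])/d[2]
E
python3 - <<'E'
from h import *
from scipy.optimize import least_squares
T=cam("top0.npz");S=cam("scene0.npz")
fT=lambda x,y:((x+.5)/5.6-.5+150,(y+.5)/5.4-.5+165)
fS=lambda x,y:((x+.5)/4.5-.5+215,(y+.5)/4.28-.5+145)
tp=[fT(*p) for p in [(209,68),(727,137),(678,538),(141,468)]]
sp=[fS(*p) for p in [(470,497),(62,225),(332,45),(730,282)]]
for p in tp: print("top",ray(T,p,.07).round(4))
for p in sp: print("scn",ray(S,p,.07).round(4))
loc=np.array([(.11,.14,.07),(.11,-.14,.07),(-.11,-.14,.07),(-.11,.14,.07)])
def W(p,l):
    c,s=np.cos(p[2]),np.sin(p[2]); return np.c_[p[0]+c*l[:,0]-s*l[:,1],p[1]+s*l[:,0]+c*l[:,1],l[:,2]]
for use in ("T","S","TS"):
    f=lambda p:np.r_[*( [(proj(T,W(p,loc))-tp).ravel()] if "T" in use else []),*([(proj(S,W(p,loc))-sp).ravel()] if "S" in use else [])]
    q=least_squares(f,[.5,.1,0]); print(use,q.x.round(4),np.degrees(q.x[2]).round(2),f(q.x).round(1))
p=q.x
# local coords from pixels for checks
c,s=np.cos(p[2]),np.sin(p[2])
def L(X): d=X[:2]-p[:2]; return np.array([c*d[0]+s*d[1],-s*d[0]+c*d[1]]).round(4)
print("ears top (z .088):",[L(ray(T,fT(*q),.088)) for q in [(333,316),(320,417),(523,342),(514,444)]])
print("lip rear foot/hinge",L(ray(T,fT(220,340),.078)))
# flap angle: edge corners in scene: (406,47),(517,103); pin around x=-.067?
e=[fS(406,47),fS(517,103)]
from itertools import product
best=[]
for px in (-.055,-.055+0.0,-.06,-.067):
  g=lambda a:(proj(S,W(p,np.array([(px+.08*np.cos(a[0]),y,.082+.08*np.sin(a[0])) for y in(-.035,.035)])))-e).ravel()
  o=least_squares(g,[1.5]); print(px,o.x,g(o.x).round(1))
for n,X in {"lip_front":(.037,0,.086),"pin":(-.055,0,.082)}.items(): print(n,W(p,np.array([X])).round(4))
np.save("pose.npy",p)
E
```

```text
top [0.7053 0.265  0.07  ]
top [ 0.6641 -0.0034  0.07  ]
top [0.4527 0.0262 0.07  ]
top [0.4927 0.2976 0.07  ]
scn [0.705 0.266 0.07 ]
scn [ 0.6671 -0.0023  0.07  ]
scn [0.4584 0.0331 0.07  ]
scn [0.5055 0.3033 0.07  ]
T [ 0.5789  0.1463 -0.1479] -8.48 [-1.2 -1.   1.7 -1.   0.8  1.1 -1.2  0.7]
S [ 0.5819  0.1488 -0.1622] -9.29 [-0.6  3.3 -1.8 -0.6  0.1 -2.3  2.4 -2.2]
TS [ 0.5803  0.1476 -0.1556] -8.92 [-1.3 -1.8  1.5 -1.1 -0.   1.  -1.9 -0.2 -0.2  2.4 -1.9 -0.9 -0.4 -2.8
  2.1 -3.3]
ears top (z .088): [array([-0.0177,  0.0486]), array([-0.0702,  0.0468]), array([-0.0176, -0.048 ]), array([-0.0703, -0.0512])]
lip rear foot/hinge [-0.038   0.1045]
-0.055 [1.46693043] [1.  0.2 0.6 1.5]
-0.055 [1.46693043] [1.  0.2 0.6 1.5]
-0.06 [1.4106438] [1.1 0.3 0.7 1.6]
-0.067 [1.33478988] [1.4 0.5 1.  1.8]
lip_front [[0.6168 0.1418 0.086 ]]
pin [[0.526  0.1561 0.082 ]]
```

```bash
cat >> h.py <<'E'
from scipy.spatial.transform import Rotation as Ro
P=np.load("pose.npy"); c,s=np.cos(P[2]),np.sin(P[2]); Xc=np.array([c,s,0]);Yc=np.array([-s,c,0])
def w(x,y,z): return np.array([P[0],P[1],0])+x*Xc+y*Yc+np.array([0,0,z])
def loc(X): d=np.array(X)-[P[0],P[1],0]; return np.array([d@Xc,d@Yc,d[2]])
def Rd(deg):
    a=np.radians(deg); z=-np.cos(a)*np.array([0,0,1])+np.sin(a)*Xc; return np.c_[np.cross(Yc,z),Yc,z]
E
python3 - <<'E'
from h import *
from station import r
st=r.sense(); 
print("rotvec/6deg",np.degrees(Ro.from_matrix(Rd(10)@st["ee_rot"].T).as_rotvec())/6)
a=st["tcp_pos"]; v=np.array([.42,-.28,.24]); hi=w(-.086,0,.24)
print("to via",(v-a)/.06,"via->hi",(hi-v)/.06,hi,w(-.086,0,.125), "Xc/60mm",Xc)
E
```

```text
rotvec/6deg [ 0.09663437 -1.67912184 -4.24281835]
to via [4.0252561  5.30850725 0.30480435] via->hi [1.25549589 7.34834132 0.        ] [0.49532975 0.16090048 0.24      ] [0.49532975 0.16090048 0.125     ] Xc/60mm [ 0.98791506 -0.15499625  0.        ]
```

>>> servo_tool(slide=[[0.5,0.66,0.04],[0.5,0.66,0.04],[0.5,0.66,0.04],[0.5,0.66,0.04],[0.5,0.66,0.04],[0.5,0.66,0.04],[0.5,0.66,0.04],[0.5,0.66,0.03],[0.1,0.61,0],[0.1,0.61,0],[0.1,0.61,0],[0.1,0.61,0]], twist=[[0.01,-0.21,-0.53],[0.01,-0.21,-0.53],[0.01,-0.21,-0.53],[0.01,-0.21,-0.53],[0.01,-0.21,-0.53],[0.01,-0.21,-0.53],[0.01,-0.21,-0.53],[0.01,-0.21,-0.53],[0,0,0],[0,0,0],[0,0,0],[0,0,0]], gripper=[1,1,1,1,1,1,1,1,1,1,1,1])

```text
time_s: 1.65
tcp_pos: [0.4424, -0.1345, 0.241]
ee_rot: [[-0.973, 0.155, 0.171], [0.152, 0.988, -0.03], [-0.174, -0.003, -0.985]]
wrist_force: [-0.1, 0.4, -0.3]
gripper_width: 0.006
```

>>> servo_tool(slide=[[0.1,0.61,0],[0.1,0.61,0],[0.1,0.61,0],[0.1,0.61,0],[0.1,0.61,0],[0.1,0.61,0],[0.1,0.61,0],[0.1,0.61,0],[0,0,0],[0,0,0]], twist=[[0,0,0],[0,0,0],[0,0,0],[0,0,0],[0,0,0],[0,0,0],[0,0,0],[0,0,0],[0,0,0],[0,0,0]], gripper=[1,1,1,1,1,1,1,1,1,1])

```text
time_s: 2.9
tcp_pos: [0.4902, 0.1567, 0.2407]
ee_rot: [[-0.973, 0.155, 0.17], [0.152, 0.988, -0.031], [-0.173, -0.004, -0.985]]
wrist_force: [-1.1, -0.4, -0.1]
gripper_width: 0.006
```

```bash
cat > look.py <<'E'
import sys,cv2
from h import *
from station import r
n=sys.argv[1]
for k in sys.argv[2:]:
    cp=r.capture(k); np.savez(f"{k}{n}.npz",K=cp["intrinsics"],R=cp["R"],t=cp["t"]); i=cp["image"]
    cv2.imwrite(f"pics/{k}{n}.png",i)
    if k!="wrist": 
        q=proj((cp["intrinsics"],cp["R"],cp["t"]),w(0,0,.1))[0].astype(int); x0,y0=max(q[0]-90,0),max(q[1]-75,0)
        cv2.imwrite(f"pics/{k}{n}z.png",cv2.resize(i[y0:y0+140,x0:x0+180],None,fx=4.2,fy=4.2,interpolation=cv2.INTER_CUBIC)); print(k,x0,y0)
st=r.sense(); l=loc(st["tcp_pos"]); print("t",st["time_s"],"local mm",(l*1e3).round(1),"F local",(st["wrist_force"]@np.c_[Xc,Yc,[0,0,1]]).round(1),"grip",st["gripper_width"].round(3) if hasattr(st["gripper_width"],"round") else st["gripper_width"])
print("rot err deg",np.degrees(Ro.from_matrix(Rd(10)@st["ee_rot"].T).as_rotvec()).round(2),"J",st["joints"].round(0))
E
python3 look.py 1 scene wrist
```

```text
scene 212 117
t 3.0 local mm [-90.2  -5.4 241.1] F local [-0.3  0.4 -0.4] grip 0.00382442575022072
rot err deg [ 0.21 -0.05  0.05] J [  40.    6.  -23.    9.  -55. -144.]
```

View pics/scene1z.png

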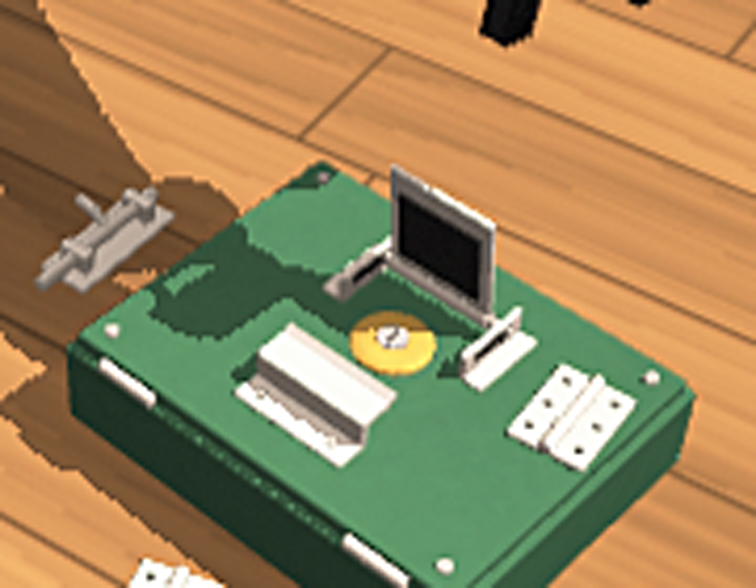

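View pics/wrist1.png

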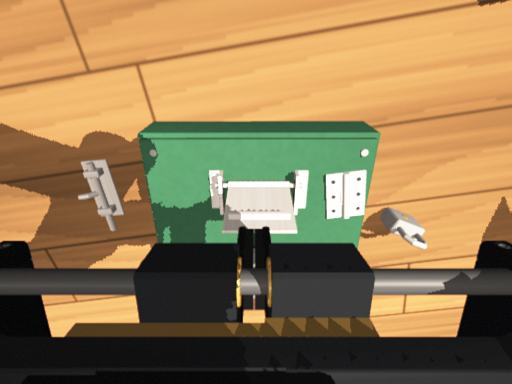

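```bash
python3 - <<'E'
from h import *
prev=np.array([-86,125.]);
for th in [95,85,75,65,55,45,36,28,20,13,7,3]:
    t=np.radians(th); q=np.array([-55+50*np.cos(t)-1.5*np.sin(t)-9.4,82+50*np.sin(t)+1.5*np.cos(t)-1.7])
    q[1]=max(q[1],86)
    d=(q-prev)/60; prev=q; print(th,q.round(1),(d[0]*Xc+[0,0,d[1]]).round(3).tolist())
E
```

```text
95 [-70.3 130. ] [0.259, -0.041, 0.083]
85 [-61.5 130.2] [0.144, -0.023, 0.004]
75 [-52.9 129. ] [0.142, -0.022, -0.021]
65 [-44.6 126.2] [0.136, -0.021, -0.046]
55 [-36.9 122.1] [0.126, -0.02, -0.069]
45 [-30.1 116.7] [0.113, -0.018, -0.09]
36 [-24.8 110.9] [0.087, -0.014, -0.097]
28 [-21.  105.1] [0.064, -0.01, -0.097]
20 [-17.9  98.8] [0.05, -0.008, -0.105]
13 [-16.  93.] [0.031, -0.005, -0.097]
7 [-15.   87.9] [0.018, -0.003, -0.085]
3 [-14.5  86. ] [0.007, -0.001, -0.031]
```

>>> servo_tool(slide=[[0.02,0.02,-0.48],[0.02,0.02,-0.48],[0.02,0.02,-0.48],[0.02,0.02,-0.48],[0,0,0],[0,0,0]], twist=[[0,0,0],[0,0,0],[0,0,0],[0,0,0],[0,0,0],[0,0,0]], gripper=[1,1,1,1,1,1])

```text
time_s: 3.75
tcp_pos: [0.4961, 0.1619, 0.1272]
ee_rot: [[-0.973, 0.155, 0.173], [0.152, 0.988, -0.029], [-0.175, -0.002, -0.985]]
wrist_force: [-0.0, 0.4, 0.3]
gripper_width: 0.004
```

```bash
python3 look.py 2 scene wrist
```

```text
scene 212 117
t 3.85 local mm [-85.3   1.5 127.5] F local [-0.8  0.3  0.5] grip 0.004065531965222181
rot err deg [0.09 0.12 0.01] J [  40.   13.  -33.   13.  -38. -149.]
```

View pics/scene2z.png

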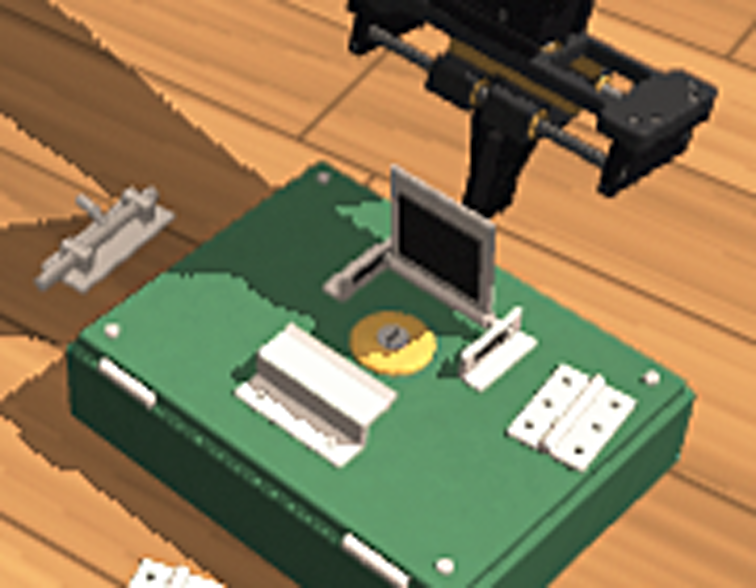

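View pics/wrist2.png

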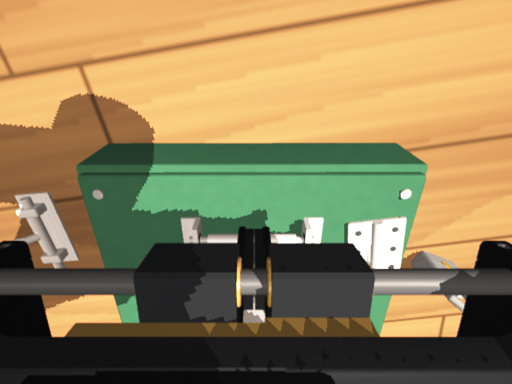

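The shut finger is behind the flap and centred between the ears (fingers at column 254, ears at 190 and 313). I'll start the fold.

>>> servo_tool(slide=[[0.25,-0.04,0.04],[0.14,-0.02,0],[0.14,-0.02,-0.02],[0.14,-0.02,-0.05],[0.13,-0.02,-0.07],[0.11,-0.02,-0.09]], twist=[[0,0,0],[0,0,0],[0,0,0],[0,0,0],[0,0,0],[0,0,0]], gripper=[1,1,1,1,1,1])

```text
time_s: 4.6
tcp_pos: [0.5505, 0.1534, 0.1141]
ee_rot: [[-0.973, 0.155, 0.171], [0.152, 0.988, -0.03], [-0.174, -0.003, -0.985]]
wrist_force: [-1.0, 1.8, 0.5]
gripper_width: 0.007
```

```bash
python3 look.py 3 scene
```

```text
scene 212 117
t 4.65 local mm [-30.1   1.  113.3] F local [ 0.3 -0.9 -0.1] grip 0.002402348398081476
rot err deg [ 0.23 -0.08  0.02] J [  35.   19.  -27.   12.  -38. -143.]
```

View pics/scene3z.png

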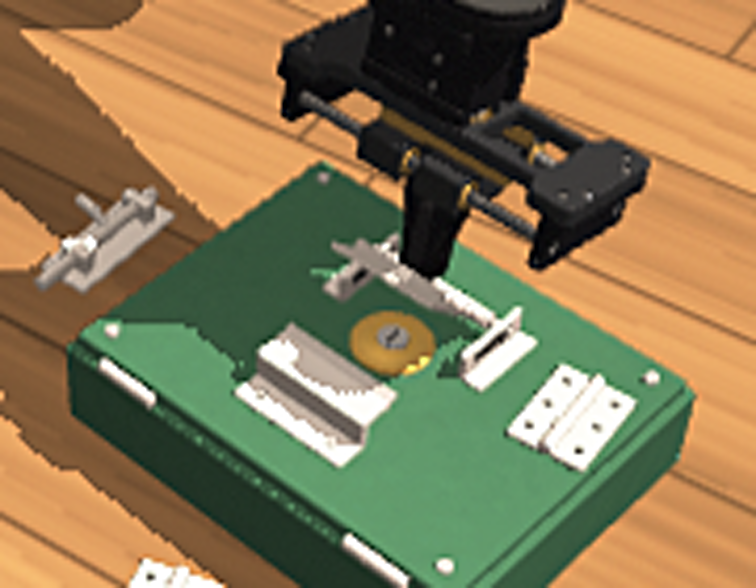

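The flap is following, now at roughly 40°. The finger is behind the ridge and the pin is still at the back of its slots. I'll continue the arc down.

>>> servo_tool(slide=[[0.09,-0.01,-0.08],[0.06,-0.01,-0.1],[0.05,-0.01,-0.1],[0.03,0,-0.08],[0.02,0,-0.05],[0,0,0]], twist=[[0,0,0],[0,0,0],[0,0,0],[0,0,0],[0,0,0],[0,0,0]], gripper=[1,1,1,1,1,1])

```text
time_s: 5.4
tcp_pos: [0.565, 0.1516, 0.0898]
ee_rot: [[-0.973, 0.155, 0.171], [0.152, 0.988, -0.031], [-0.174, -0.004, -0.985]]
wrist_force: [-1.4, -0.4, 1.1]
gripper_width: 0.005
```

```bash
python3 look.py 4 scene wrist
```

```text
scene 212 117
t 5.5 local mm [-15.7   1.8  90.1] F local [-0.5 -0.2  1.9] grip 0.004859139648652929
rot err deg [ 0.19 -0.01 -0.01] J [  34.   22.  -27.   12.  -35. -143.]
```

View pics/scene4z.png

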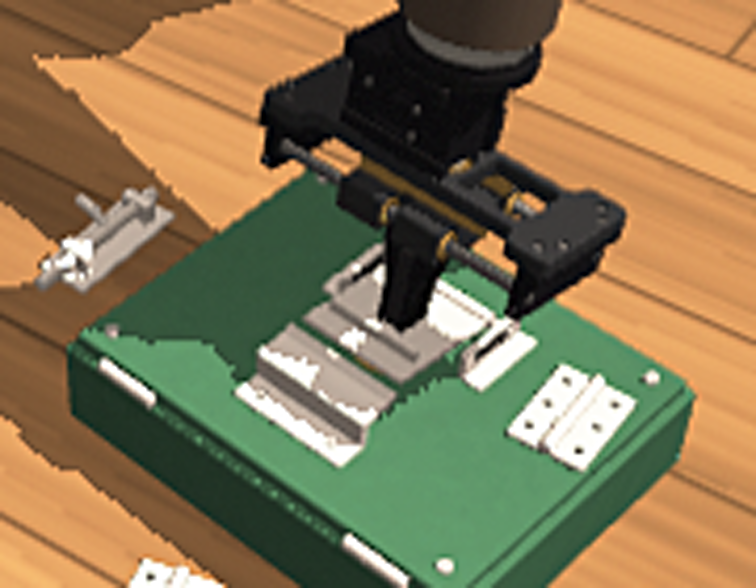

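View pics/wrist4.png

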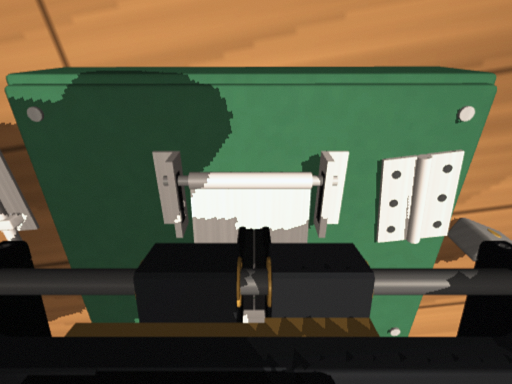

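The flap is nearly flat. The finger is on the bare face between pin and ridge, and the pin is still back at (250,181) in the wrist view. Next I'll press down in small steps and watch the force.

>>> servo_tool(slide=[[0,0,-0.04],[0,0,-0.03],[0,0,-0.02],[0,0,0]], twist=[[0,0,0],[0,0,0],[0,0,0],[0,0,0]], gripper=[1,1,1,1])

```text
time_s: 6.0
tcp_pos: [0.5657, 0.1519, 0.0852]
ee_rot: [[-0.973, 0.155, 0.173], [0.152, 0.988, -0.03], [-0.175, -0.003, -0.985]]
wrist_force: [1.2, -1.5, 4.3]
gripper_width: 0.007
```

>>> servo_tool(slide=[[0,0,-0.02],[0,0,-0.02],[0,0,0]], twist=[[0,0,0],[0,0,0],[0,0,0]], gripper=[1,1,1])

```text
time_s: 6.38
tcp_pos: [0.5662, 0.1519, 0.0845]
ee_rot: [[-0.973, 0.154, 0.174], [0.151, 0.988, -0.03], [-0.177, -0.003, -0.984]]
wrist_force: [-2.3, -2.1, 12.0]
gripper_width: 0.006
```

Flat on its stop: the tip stopped at 84.5 mm (85 mm predicted) with a 12 N reaction. Now I'll slide along +x while pressing.

>>> servo_tool(slide=[[0.05,-0.008,0],[0.05,-0.008,0],[0.05,-0.008,0],[0.05,-0.008,0],[0,0,0]], twist=[[0,0,0],[0,0,0],[0,0,0],[0,0,0],[0,0,0]], gripper=[1,1,1,1,1])

```text
time_s: 7.0
tcp_pos: [0.5784, 0.15, 0.0846]
ee_rot: [[-0.972, 0.154, 0.175], [0.151, 0.988, -0.03], [-0.177, -0.002, -0.984]]
wrist_force: [-1.3, -2.2, 12.9]
gripper_width: 0.006
```

```bash
python3 look.py 5 scene wrist
```

```text
scene 212 117
t 7.1 local mm [-2.3  2.1 84.6] F local [-1.1 -2.9 12.1] grip 0.0025280904178831233
rot err deg [ 0.16  0.18 -0.04] J [  33.   23.  -26.   12.  -34. -142.]
```

View pics/scene5z.png

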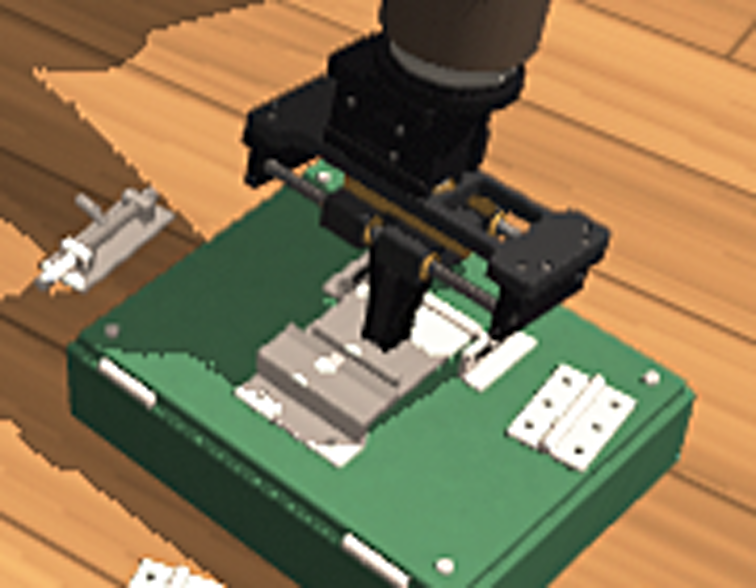

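View pics/wrist5.png

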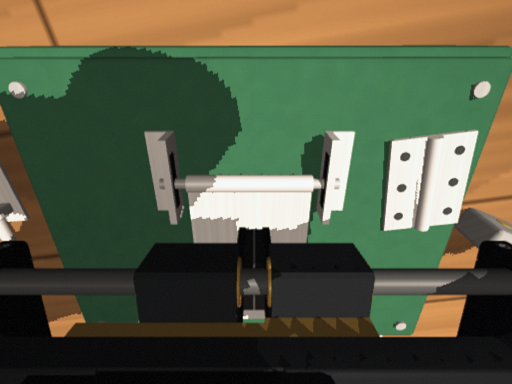

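Friction is carrying the flap along: the pin has moved forward in the slots to about halfway, and the edge is nearing the lip while still flat. Continuing.

>>> servo_tool(slide=[[0.05,-0.008,0],[0.05,-0.008,0],[0.05,-0.008,0],[0,0,0]], twist=[[0,0,0],[0,0,0],[0,0,0],[0,0,0]], gripper=[1,1,1,1])

```text
time_s: 7.6
tcp_pos: [0.5875, 0.1486, 0.0846]
ee_rot: [[-0.972, 0.154, 0.175], [0.152, 0.988, -0.029], [-0.177, -0.002, -0.984]]
wrist_force: [-1.7, -1.9, 12.5]
gripper_width: 0.002
```

>>> servo_tool(slide=[[0.03,-0.005,0],[0.03,-0.005,0],[0,0,0]], twist=[[0,0,0],[0,0,0],[0,0,0]], gripper=[1,1,1])

```text
time_s: 7.98
tcp_pos: [0.589, 0.1481, 0.0843]
ee_rot: [[-0.973, 0.155, 0.172], [0.152, 0.988, -0.03], [-0.174, -0.003, -0.985]]
wrist_force: [-9.3, 1.3, 16.4]
gripper_width: 0.006
```

```bash
python3 look.py 6 scene wrist
```

```text
scene 212 117
t 8.075 local mm [ 8.5  1.9 84.3] F local [-9.  -0.4 16.5] grip 0.0063694232287400876
rot err deg [ 0.19  0.   -0.02] J [  33.   24.  -24.   12.  -35. -141.]
```

View pics/scene6z.png

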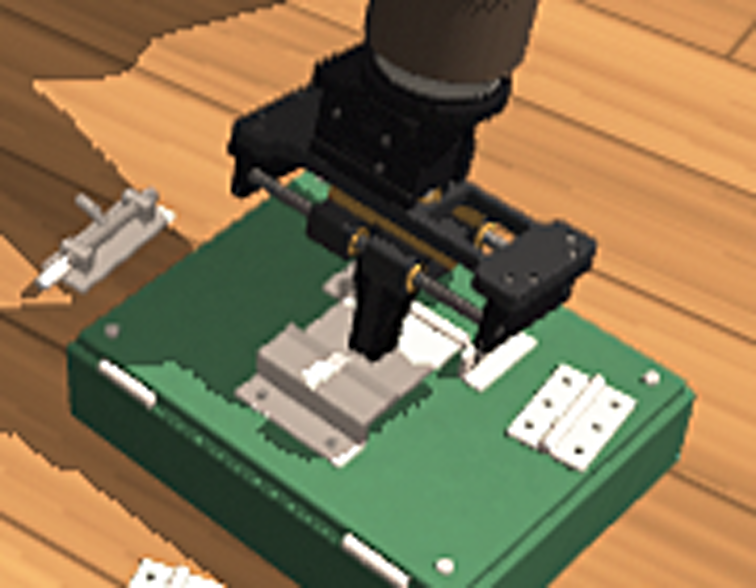

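View pics/wrist6.png

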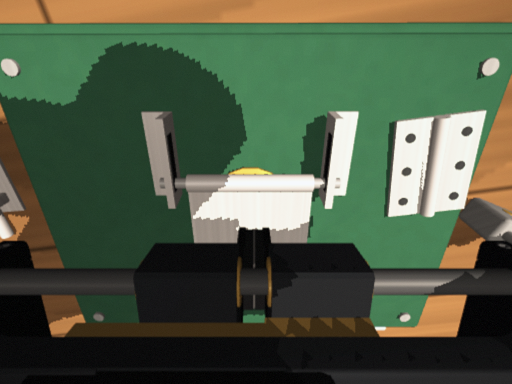

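The reaction jumped to 9 N after about 23 mm of travel. I'll measure the pin's position in the wrist pictures before going further.

```bash
python3 - <<'E'
import cv2
from h import *
for n,row,er in ((4,181,(152,231)),(5,184,(132,220)),(6,183,(112,205))):
    C=cam(f"wrist{n}.npz"); print(n,"pin local",(loc(ray(C,(250,row),.082))*1e3).round(1), "ear top rear",(loc(ray(C,(158,er[0]),.088))*1e3).round(1))
i=cv2.imread("pics/wrist6.png"); cv2.imwrite("pics/wrist6z.png",cv2.resize(i[90:260,130:370],None,fx=3.3,fy=3.3,interpolation=cv2.INTER_CUBIC))
i=cv2.imread("pics/wrist4.png"); cv2.imwrite("pics/wrist4z.png",cv2.resize(i[120:260,130:370],None,fx=3.3,fy=3.3,interpolation=cv2.INTER_CUBIC))
E
```

```text
4 pin local [-53.9  -1.4  82. ] ear top rear [-73.6 -50.3  88. ]
5 pin local [-41.1  -0.9  82. ] ear top rear [-72.4 -46.4  88. ]
6 pin local [-31.   -1.2  82. ] ear top rear [-71.4 -45.1  88. ]
```

View pics/wrist6z.png

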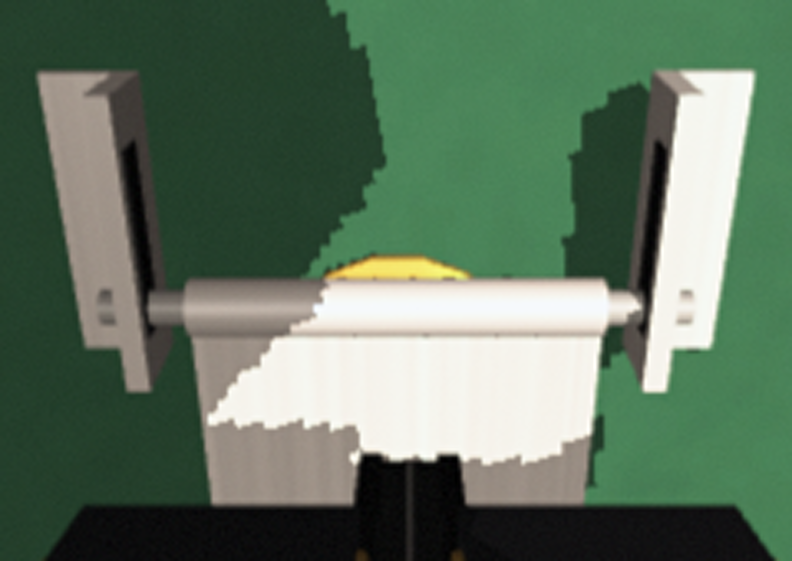

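View pics/wrist4z.png

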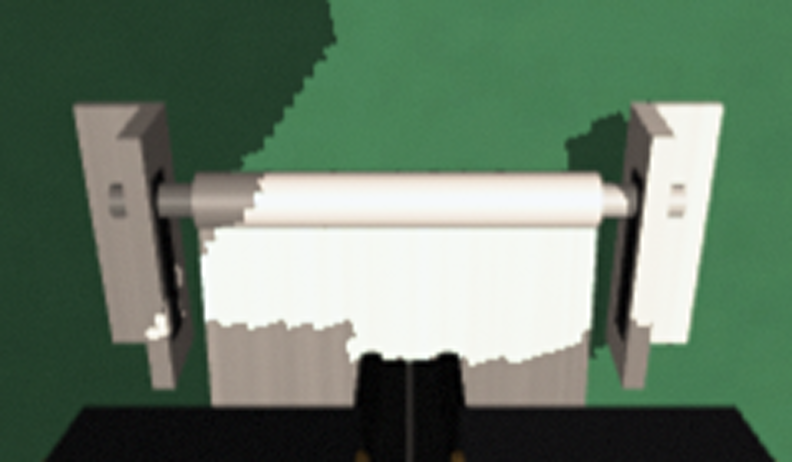

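The pin is now at the front end of its slots, at local x = -31.0, which is exactly the home value. One small nudge will confirm it is against the stop.

>>> servo_tool(slide=[[0.02,-0.003,0],[0.01,-0.002,0],[0,0,0]], twist=[[0,0,0],[0,0,0],[0,0,0]], gripper=[1,1,1])

```text
time_s: 8.45
tcp_pos: [0.5901, 0.1478, 0.0842]
ee_rot: [[-0.973, 0.155, 0.17], [0.152, 0.988, -0.031], [-0.173, -0.004, -0.985]]
wrist_force: [-10.4, 2.7, 16.9]
gripper_width: 0.005
```

```bash
python3 look.py 7 wrist
```

```text
t 8.5 local mm [ 9.6  1.7 84.2] F local [-12.    0.1  18.6] grip 0.004165725797554621
rot err deg [ 0.21 -0.07 -0.01] J [  33.   24.  -24.   12.  -35. -141.]
```

```bash
python3 - <<'E'
import cv2
from h import *
for n in (6,7):
    i=cv2.imread(f"pics/wrist{n}.png").astype(float).mean(2)
    print(n,i[168:198,275].round().astype(int).tolist(), "ear col158",i[108:116,158].astype(int).tolist(),i[188:212,165].astype(int).tolist())
E
```

```text
6 [99, 98, 98, 97, 95, 94, 131, 181, 213, 229, 237, 242, 245, 248, 249, 249, 248, 246, 243, 239, 232, 220, 194, 180, 220, 242, 242, 242, 240, 241] ear col158 [47, 47, 49, 77, 129, 154, 153, 139] [131, 143, 146, 146, 146, 146, 134, 96, 54, 46, 46, 45, 46, 47, 45, 45, 44, 44, 46, 45, 46, 46, 47, 48]
7 [98, 96, 96, 97, 125, 171, 206, 226, 236, 241, 245, 248, 249, 249, 249, 247, 244, 240, 235, 225, 204, 181, 216, 242, 242, 241, 241, 241, 241, 241] ear col158 [48, 80, 130, 155, 155, 142, 112, 87] [145, 145, 145, 146, 146, 118, 64, 49, 47, 46, 45, 47, 46, 43, 47, 46, 46, 46, 47, 46, 44, 46, 47, 48]
```

Pin and ear shifted together in the picture (1.7 and 2 rows), so the flap did not move and the fingertip only slipped: it is against its home stop. I'll lift straight off.

>>> servo_tool(slide=[[0,0,0.04],[0,0,0.08],[0,0,0.2],[0,0,0.5],[0,0,0.7],[-0.3,0.05,0.7],[-0.7,0.1,0.4],[-0.7,0.1,0],[0,0,0]], twist=[[0,0,0],[0,0,0],[0,0,0],[0,0,0],[0,0,0],[0,0,0],[0,0,0],[0,0,0],[0,0,0]], gripper=[1,1,1,1,1,1,1,1,1])

```text
time_s: 9.62
tcp_pos: [0.4874, 0.1623, 0.2404]
ee_rot: [[-0.973, 0.153, 0.172], [0.15, 0.988, -0.029], [-0.174, -0.002, -0.985]]
wrist_force: [-0.3, -0.6, -0.5]
gripper_width: 0.004
```

```bash
python3 look.py 8 scene wrist top
```

```text
scene 212 117
top 136 144
t 9.775 local mm [-91.6   0.9 239.7] F local [ 0.6 -0.7  0.4] grip 0.003289965556651165
rot err deg [ 0.17  0.01 -0.01] J [  41.    6.  -23.    9.  -55. -145.]
```

View pics/scene8z.png

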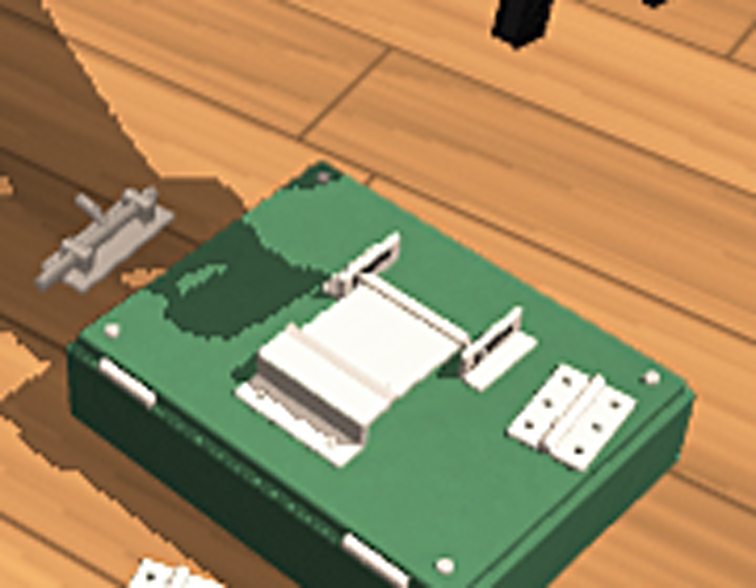

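View pics/wrist8.png

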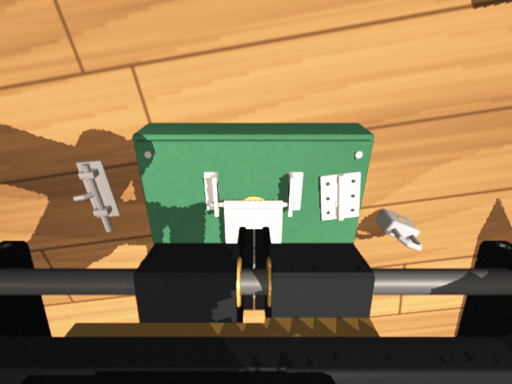

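The flap stays flat under the lip with nothing touching it. I'll check the pin position once more, confirm the other items haven't moved, and hand in.

```bash
python3 - <<'E'
from h import *
import cv2
from station import r
C=cam("wrist8.npz"); i=cv2.imread("pics/wrist8.png").mean(2)
print([int(v) for v in i[194:214,265]])
print("pin",(loc(ray(C,(254,205),.082))*1e3).round(1))
a=cv2.imread("pics/top0.png").astype(int);b=cv2.imread("pics/top8.png").astype(int)
def cen(im,s): 
    m=(im[s].min(2)>200); y,x=np.nonzero(m); return x.mean().round(2),y.mean().round(2),len(x)
for n,s in {"hingeA":np.s_[212:242,178:200],"hingeB":np.s_[150:180,225:250],"latch":np.s_[210:255,292:315],"padlock":np.s_[188:208,148:172]}.items(): print(n,np.abs(a[s]-b[s]).mean().round(1),cen(a,s) if n!="padlock" else "",cen(b,s) if n!="padlock" else "")
print(r.finish_job())
E
```

```text
[126, 127, 128, 126, 124, 119, 175, 241, 253, 255, 255, 255, 254, 250, 244, 252, 254, 254, 253, 253]
pin [-29.9  -0.2  82. ]
hingeA 11.4 (np.float64(10.71), np.float64(15.53), 310) (np.float64(10.51), np.float64(15.15), 331)
hingeB 12.3 (np.float64(11.54), np.float64(15.15), 254) (np.float64(11.59), np.float64(15.03), 276)
latch 52.2 (np.float64(10.01), np.float64(24.55), 292) (np.float64(nan), np.float64(nan), 0)
padlock 11.9  
the job is handed in; nothing more can be done
None<stdin>:9: RuntimeWarning: Mean of empty slice.
  ret = ret.dtype.type(ret / rcount)
```

The flap is folded flat, pushed fully home under the retaining lip, and stays shut with nothing touching it. I handed the job in at about 10 s; no verdict comes back.

- **How it was done:** With the gripper shut and used as one fingertip, I folded the flap down to its stop. Pressing at 12–19 N, I then slid it about 24 mm. A final nudge of about 1 mm, at up to 12 N along the slide, only slipped the fingertip over the face. I then lifted straight off.
- **Position check:** The pin measured at cabinet x = -31.0 mm while pressed and -29.9 mm after release. The home value is -31 mm and the picture is good to about 1–2 mm. The last pictures show the flap flat, with its edge under the lip and the arm clear.
- **Other items:** The two hinges are within 0.4 pixel of where they were in the top view. The padlock's brightness check gave no position, so I judged it unmoved only by eye, in the wrist view.
- **Check that failed:** The top-view comparison found no bright pixels on the latch in the last picture, most likely because the arm's shadow covers it. In the scene and wrist views it looks to be where it was.

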